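Lock the sprung loading plate down level with its hold-down bar

ROBOT

A 6-joint arm with a two-finger parallel gripper is mounted at the origin on the work surface. World frame = base frame: x ahead of the robot, y to its left, z up, the work surface at z = 0. Lengths are in m, angles in rad, forces in N, time in s.
With the tool pointing down it reaches from about 0.25 to 0.775 m from the base axis. Payload 8.9 kg.
Tool frame: the origin (TCP) lies on the centre line of the jaws, within the pads' length; the fingertips stand 17 mm ahead of it and the grasp point (between the pads) lies 2 mm behind it; y points along the fingers, z is the direction in which the jaws open and shut, and the axes are right-handed (so a half turn about y gives the same grasp; the last joint's range is limited). The gripper opens to 85 mm and grips with 20 to 120 N. Pads are 22 mm wide; open, the fingers measure 114 mm over their backs; the gripper's body (76 mm by 85 mm) begins 54 mm behind the grasp point. The pads swing forward as they close: fully open they stand 13 mm farther back than shut.
Start: joints at [-1.359, 0.291, -0.153, 1.127, 0, 1.431], TCP at [0.18, -0.493, 0.248] pointing down, gripper open.
Joint ranges: [-2.52, 2.52], [-0.91, 1.74], [-1.3, 1.37], [-1.96, 2.02], [-1.52, 1.47], [-3.14, 3.14]. Speed limits (rad/s): [2.22, 2.22, 2.79, 3.14, 3.14, 3.14].

INTERFACE

Orientations are given as [roll, pitch, yaw] about the fixed x, y, z axes, in that order (R = Rz(yaw) Ry(pitch) Rx(roll)).
In Python, from workcell import state, camera, finish_job gives the robot as it stands.
- The arm moves only by the tool send_rows, never from a script. Its argument "plan" is text: rows parted by semicolons, each of 7 numbers parted by spaces: the finger opening in cm, from 0 to 8.54, then the shift along the tool's x, y, z in cm, then the turn, a rotation vector about the tool's x, y, z in units of 6 degrees (1.0 is 6 degrees). A call has exactly 5 rows; each row shifts and turns the commanded pose from where the row before left it, along the tool's axes as they then stand; what a row does not reach is not made up. A row lasts 1/8 s, in which the tool goes at most 62.5 mm and 10.7 degrees, less where a joint would pass 70% of its speed; a pose out of reach is approached as far as the arm can. A call with a gripper value outside its range is refused whole. The fingers move at their own pace and stop on an object; "grip_force" is the grip in N (left out, the last holds). Time passes only in rows, so rows that do not move let the fingers close, or fill a call up. It gives the time, the measured TCP pose, the force and the opening at its end, in the units of the state.
- state(): the state, without advancing time (a new reading comes with each control period).
- camera(name): name is "scene" or "top"; returns a dict with "img" (420x560x3 uint8, red, green, blue), "fx", "fy", "cx", "cy" (pixels), "D" ([k1, k2, p1, p2, k3] as OpenCV has them; the pictures are not rectified), "view" (4x4, takes a point from world to camera coordinates). Camera axes: x right, y down, z forward; pixel columns grow to the right and rows downward; lengths in m; the calibration is good to about 2 mm. A picture is of the moment at which its call begins. There is no depth.
- finish_job(): hands the job in, once; it reports no verdict.
The state is a dict: "t": time; "joint_positions": joint angles; "dq": joint speeds; "joint_efforts": joint torques, N m; "eef_pos": TCP position; "ee_rot": TCP orientation; "contact_force": force on the tool from outside, world axes, zero at the start; "wrist_torque": the same for the moment, N m; "opening": opening from 0.0 (shut) to 1.0 (fully open).
Only numpy, scipy, OpenCV 4.12 (cv2) and the standard library are available. Lean on these libraries where they do the work, as an engineer would, in place of code of your own. Each camera call takes 0.05 s, during which the arm holds its last target.

TASK

Lock the press's sprung loading plate down level. Draw the hold-down bar out of its low rack by its free end, lay it flat on the bench and let go, then take it again by its upright handle, press the plate down with it in front of the two hooks, slide it fully home under both hooks, centred, and let go so that the hooks and bar keep the plate level. Leave the oil can, the screwdriver and the flange where they are.

Things in the scene. Friction and masses are not known exactly. Their poses are not given: they have to be found in the camera images.
- station: Fixed grey base on the bench, 250 x 200 x 15 mm, carrying an aluminium plate hinged at one end and two steel hooks. Origin: centre of its underside; z up; x runs from the plate's free edge to its hinge, y along the hinge. Hinge axis at x = +104 mm, 45 mm above the bench. Hook posts at y = -80 and +80 mm, each 16 mm wide in y, from x = -4 to +20 mm.
- lips (a point): Point midway between the tips of the two hook lips (x = -34 mm, y = 0 in the station's frame), at the height of their undersides, 64 mm above the bench; axes as the station's. The lips are 10 mm thick, reach from the post tops 30 mm towards the station's -x, and the hooks are open to that side. Fixed.
- home (a point): Where the middle of the bar's underside is when the bar is fully home, along the station's y, 1 mm from the posts, plate level: 50 mm above the bench, x = -20 mm, y = 0 in the station's frame, axes as the station's. Fixed. Before sliding in, the bar is clear of the lips when its middle is about 36 mm farther to the station's -x.
- plate (a joint): Plate angle, rad: 0 level, positive free edge up. Its spring holds it at 0.28; stop at -0.05. Plate 185 x 110 x 10 mm, top 50 mm above the bench when level, free edge 194 mm from the hinge; 10 to 12 N presses it level. With the bar's underside pressed to 46 mm above the bench its top clears the lips by 4 mm, short of the stop; let go there, it rises against the lips and the plate stands level.
- bar_center (a point): Loose steel hold-down bar, 350 g: flat bar 30 mm wide (x), 200 long (y), 14 thick, with an upright fin handle on its middle 14 mm thick (x), 60 long (y), 36 tall; 50 mm high in all. Point: its middle, 25 mm above the underside. z up through the handle; ends and sides alike. Starts in the rack, handle up under the roof, one end sticking out of the mouth by about 70 mm.
- rack: Fixed low grey sheet-metal rack on the bench, 108 mm (x) x 150 mm (y) x 75 mm tall, open only towards its +y. Origin: centre of its underside, z up. Floor 12 mm thick, roof underside 68 mm above the bench, inside 92 mm wide; its mouth is at y = +75 mm.
- oilcan: Bystander: upright metal can, 52 mm across, 120 mm tall; origin at the centre of its underside.
- driver: Bystander: screwdriver with a wooden handle, 190 mm long, lying on the bench; origin under its middle.
- flange: Bystander: dark steel hub flange, 100 mm across, 35 mm tall, lying on the bench; origin at the centre of its underside.
Mind the look-alikes: they are no part of the job. Of the things that look like the part that bears bar_center, the smaller one is meant.

How it is judged:
By the outcome, as a careful person would: the job done as asked, in the order asked, and still so for the second after the job is handed in, with the robot touching nothing.
It also fails if it takes over 51 s, if anything falls off the work surface, if the arm or the gripper's body presses on something with over 40 N, if the wrist force passes 120 N, or if a joint passes its speed limit or range.

## Working session

There is one attempt and no reset: what is moved stays moved. The work goes in short steps, Python scripts to look and compute and a tool call to move; the robot and the scene stay as the last step left them, time stands still between calls to the robot, and variables do not carry over. Pictures are saved under pics/ and viewed, and the job is handed in when it is done.

Besides the shell and the picture viewer there is one more tool, called after "Emit:" by a JSON object that holds its "api" and its "payload", one argument or row to a line. send_rows: Moves the arm, as the interface text tells. Its arguments: {"type":"object","properties":{"plan":{"type":"string"},"grip_force":{"type":"number"}},"required":["plan"]}

```bash
ls; mkdir -p pics; python3 - <<'E'
from workcell import state,camera
import cv2,numpy as np
s=state();print(s)
for n in("scene","top"):
    c=camera(n);cv2.imwrite(f"pics/{n}0.png",c["img"][:,:,::-1])
    print(n,c["fx"],c["fy"],c["cx"],c["cy"],c["D"],np.round(c["view"],4).tolist())
E
```

```text
pics
{'t': 0.0, 'joint_positions': array([-1.35928726e+00,  2.91283351e-01, -1.54124369e-01,  1.12671010e+00,
       -2.79699005e-05,  1.43153352e+00]), 'dq': array([-7.74205051e-05,  1.08273885e-03,  4.30219057e-05, -1.09794418e-03,
       -1.74907890e-04,  1.99458906e-03]), 'joint_efforts': array([ 6.51460450e-04, -5.37147510e+01,  3.31367004e+01,  1.59422104e-02,
       -8.64337107e-05, -1.20327624e-05]), 'eef_pos': array([ 0.18032638, -0.49261033,  0.24773143]), 'ee_rot': array([-1.57210890e+00,  1.55740807e-04, -2.79082086e+00]), 'contact_force': array([ 0.05188808,  0.31581298, -0.11032136]), 'wrist_torque': array([-0.04461527, -0.0024249 ,  0.01427618]), 'opening': 1.0040547583015074}
scene 488.03007021400396 488.03007021400396 278.61805836185147 211.3959931014762 [-0.11781446  0.          0.          0.          0.        ] [[0.7135, 0.7006, 0.0096, -0.375], [0.4075, -0.4038, -0.8191, -0.1978], [-0.57, 0.5883, -0.5736, 1.426], [0.0, 0.0, 0.0, 1.0]]
top 386.01775014330974 386.01775014330974 283.8289760359095 211.9363018784747 [-0.0622398  0.         0.         0.         0.       ] [[0.0003, -1.0, 0.0059, -0.0523], [-0.9985, -0.0007, -0.0548, 0.5648], [0.0548, -0.0058, -0.9985, 0.9976], [0.0, 0.0, 0.0, 1.0]]
```

View pics/scene0.png

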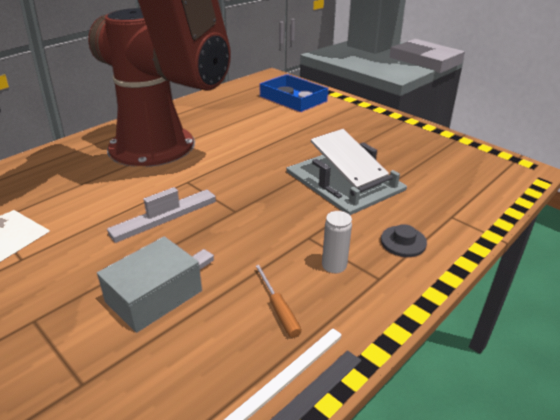

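View pics/top0.png

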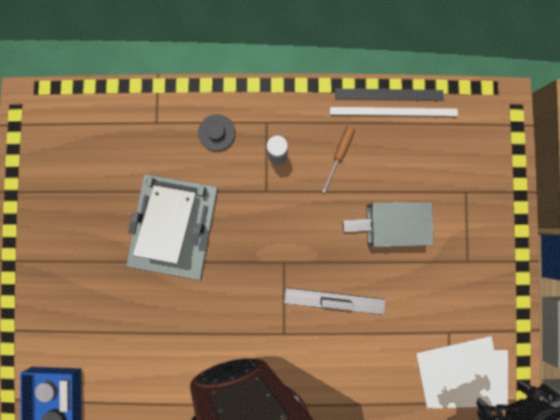

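Top view: the rack (368–432, 203–246) has the smaller bar sticking out at (345–368, 226). The larger look-alike bar is at (285–385, 300), and the station is at (172, 227) with its hinge towards world +x. Next I'll measure.

```bash
cat > h.py <<'E'
from workcell import state,camera,finish_job
import cv2,numpy as np
from scipy.spatial.transform import Rotation as R
def ray(c,uv):
    K=np.array([[c["fx"],0,c["cx"]],[0,c["fy"],c["cy"]],[0,0,1]]);p=cv2.undistortPoints(np.array(uv,float).reshape(-1,1,2),K,np.array(c["D"],float)).reshape(-1,2)
    V=np.array(c["view"]);d=np.c_[p,np.ones(len(p))]@V[:3,:3];o=-V[:3,:3].T@V[:3,3];return o,d
def onz(c,uv,z):
    o,d=ray(c,uv);return o+d*((z-o[2])/d[:,2])[:,None]
def proj(c,P):
    V=np.array(c["view"]);K=np.array([[c["fx"],0,c["cx"]],[0,c["fy"],c["cy"]],[0,0,1]])
    return cv2.projectPoints(np.array(P,float).reshape(-1,1,3),cv2.Rodrigues(V[:3,:3])[0],V[:3,3],K,np.array(c["D"],float))[0].reshape(-1,2)
def crop(c,x0,y0,x1,y1,k,name):
    cv2.imwrite("pics/"+name,cv2.resize(c["img"][y0:y1,x0:x1,::-1],None,fx=k,fy=k,interpolation=cv2.INTER_CUBIC))
E
python3 - <<'E'
from h import *
c=camera("top");crop(c,110,165,230,290,5,"t_st.png");crop(c,320,180,440,260,6,"t_rk.png")
c=camera("scene");crop(c,280,120,410,215,6,"s_st.png");crop(c,95,230,225,330,6,"s_rk.png")
E
```

```text
(no output)
```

View pics/t_st.png

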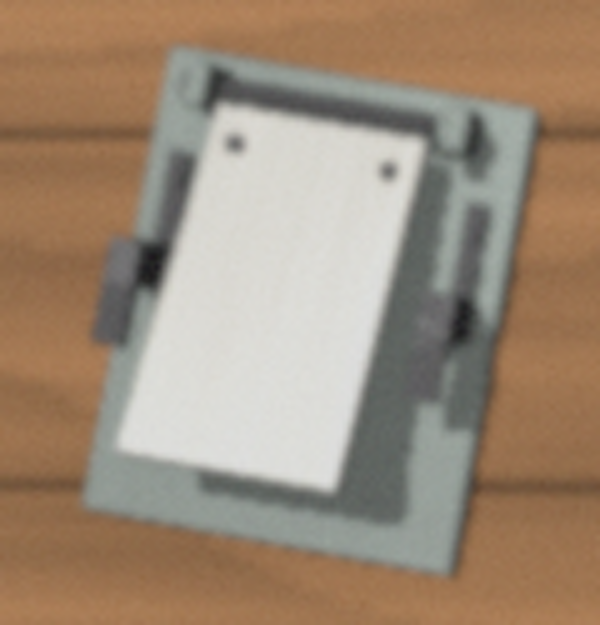

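View pics/t_rk.png

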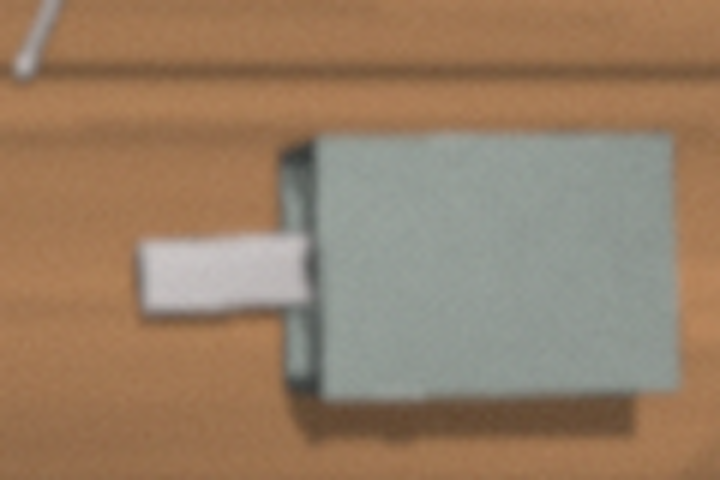

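View pics/s_st.png

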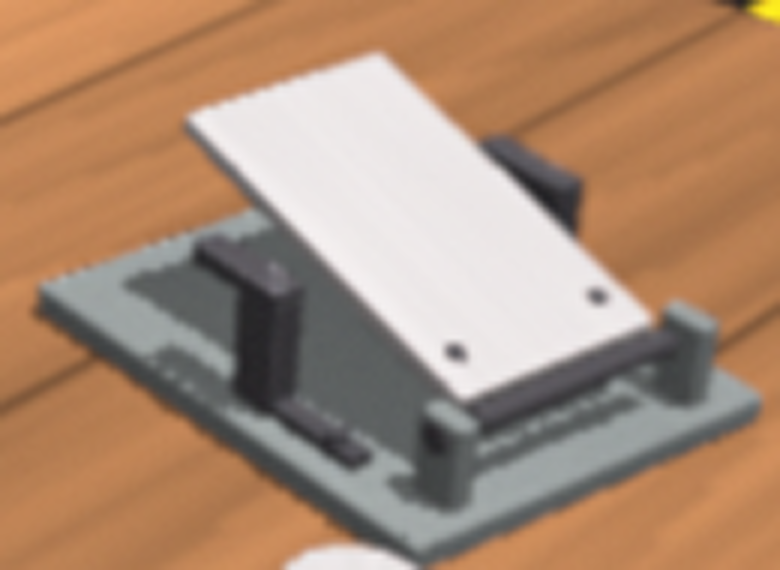

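View pics/s_rk.png

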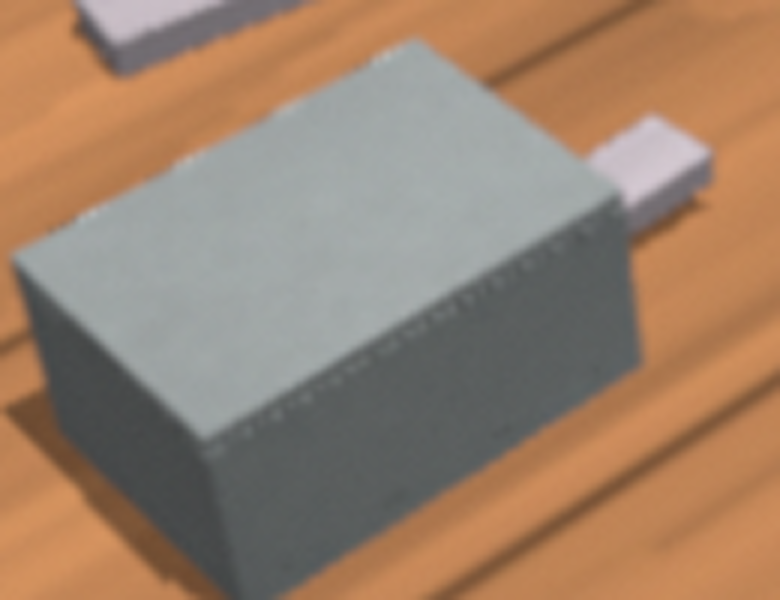

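```bash
python3 - <<'E'
from h import *
np.set_printoptions(precision=4,suppress=True)
T=camera("top");S=camera("scene")
def uv(L,x0,y0,k): return [((x+.5)/k-.5+x0,(y+.5)/k-.5+y0) for x,y in L]
def rep(c,L,o,z,n):
    P=onz(c,uv(L,*o),z);print(n,P.mean(0));print(P[:,:2].tolist())
    e=np.diff(np.r_[P,P[:1]],axis=0);print(np.hypot(e[:,0],e[:,1]),np.degrees(np.arctan2(e[:,1],e[:,0])));return P
t=(110,165,5);s=(280,120,6)
rep(T,[(175,48),(538,108),(455,575),(85,508)],t,.015,"station top")
rep(S,[(38,295),(425,545),(758,402),(385,150)],s,.015,"station scene(3 corners+bad)")
rep(T,[(95,340),(122,345),(412,398),(438,402)],t,.074,"lips")
r=(320,180,6);q=(95,230,6)
rep(T,[(142,243),(146,311),(305,304),(303,238)],r,.026,"bar end")
rep(S,[(655,116),(710,155)],q,.026,"bar end scene")
rep(T,[(314,137),(672,133),(680,388),(324,395)],r,.075,"rack")
rep(S,[(415,38),(620,200),(205,445),(15,262)],q,.075,"rack s")
E
```

```text
station top [0.5268 0.2422 0.015 ]
[[0.6650997723731248, 0.3181851529237722], [0.6327694908436976, 0.12383926642169685], [0.38778542459760795, 0.1652080532512157], [0.42159242920093987, 0.3616215137731148]]
[0.197  0.2485 0.1993 0.2474] [-99.4449 170.4153  80.2339 -10.1139]
station scene(3 corners+bad) [0.5297 0.2434 0.015 ]
[[0.3967449358218762, 0.15844984145963958], [0.6349623104142627, 0.12625752082381636], [0.6697393849899741, 0.3104497004835074], [0.41724122773523875, 0.37840265285550356]]
[0.2404 0.1874 0.2615 0.2209] [ -7.6962  79.3079 164.9373 -95.3237]
lips [0.4947 0.248  0.074 ]
[[0.5099096484978722, 0.3342585953247686], [0.5074695531622507, 0.3205470353424434], [0.4817018581430253, 0.17497635370256778], [0.47976553267900796, 0.16205182356508477]]
[0.0139 0.1478 0.0131 0.1748] [-100.0907 -100.038   -98.5206   80.0712]
bar end [ 0.5297 -0.2422  0.026 ]
[[0.5431285152841957, -0.20656097074310276], [0.5136758218975778, -0.2080805557741353], [0.5166517450253292, -0.2774115321535214], [0.54530406962712, -0.27685315481692907]]
[0.0295 0.0694 0.0287 0.0703] [-177.0465  -87.5422    1.1164   91.7727]
bar end scene [ 0.5319 -0.2099  0.026 ]
[[0.5173446791217916, -0.21007039759434754], [0.5464603724191679, -0.20977734324434988]]
[0.0291 0.0291] [   0.5767 -179.4233]
rack [ 0.5332 -0.3472  0.075 ]
[[0.5854064446914662, -0.27066056117324744], [0.5873456550773716, -0.42160518742948805], [0.4812276001011218, -0.4229314914883908], [0.47881549435603826, -0.27360540799921634]]
[0.151  0.1061 0.1493 0.1066] [ -89.264  -179.2839   90.9254    1.5825]
rack s [ 0.5377 -0.3502  0.075 ]
[[0.48059686144611324, -0.27555064694577625], [0.5911908763346769, -0.27718802614418947], [0.5921837137115388, -0.42348815956720803], [0.48670012659784423, -0.4245476828513933]]
[0.1106 0.1463 0.1055 0.1491] [  -0.8482  -89.6112 -179.4245   92.3457]
```

```bash
cat >> h.py <<'E'
def plan(target,yaw,n,opening=8.5,start=None):
    """rows from the current pose to target, tool down; prints cm and 6deg units"""
    s=state();p=np.array(s["eef_pos"]);y0=s["ee_rot"][2]
    d=(np.array(target)-p);dy=(yaw-y0+np.pi)%(2*np.pi)-np.pi
    for i in range(n):
        Rm=R.from_euler('xyz',[-np.pi/2,0,y0+dy*i/n]).as_matrix()
        sh=Rm.T@(d/n)*100
        print(opening,*np.round(sh,2),0,round(-np.degrees(dy)/n/6,2),0,sep=' ',end='; ')
    print('\n total',np.round(d,4),'dyaw',round(np.degrees(dy),2))
def st():
    s=state();print('t',round(s['t'],2),'p',np.round(s['eef_pos'],4),'rpy',np.round(s['ee_rot'],4),'F',np.round(s['contact_force'],1),'M',np.round(s['wrist_torque'],2),'open',round(s['opening'],3),'q',np.round(s['joint_positions'],2))
E
python3 -c "
from h import *
plan([.530,-.232,.12],-np.pi/2+.035,10,6)"
```

```text
6 -4.18 1.28 -1.25 0 -1.2 0; 6 -4.3 1.28 -0.72 0 -1.2 0; 6 -4.36 1.28 -0.17 0 -1.2 0; 6 -4.35 1.28 0.38 0 -1.2 0; 6 -4.26 1.28 0.92 0 -1.2 0; 6 -4.12 1.28 1.44 0 -1.2 0; 6 -3.9 1.28 1.95 0 -1.2 0; 6 -3.63 1.28 2.42 0 -1.2 0; 6 -3.3 1.28 2.86 0 -1.2 0; 6 -2.91 1.28 3.25 0 -1.2 0; 
 total [ 0.3496  0.2609 -0.1281] dyaw 71.91
```

Emit:
{"api": "send_rows", "payload": {
  "plan": "6 -4.2 1.3 -1.25 0 -1.2 0; 6 -4.3 1.3 -0.7 0 -1.2 0; 6 -4.35 1.3 -0.2 0 -1.2 0; 6 -4.35 1.3 0.4 0 -1.2 0; 6 -4.25 1.3 0.9 0 -1.2 0"
}}

```text
t: 0.92
eef_pos: [0.3562, -0.3616, 0.183]
ee_rot: [-1.571, -0.0, -2.158]
contact_force: [1.6, -0.4, -0.5]
opening: 0.706
```

Emit:
{"api": "send_rows", "payload": {
  "plan": "6 -4.1 1.3 1.45 0 -1.2 0; 6 -3.9 1.3 1.95 0 -1.2 0; 6 -3.65 1.3 2.4 0 -1.2 0; 6 -3.3 1.2 2.85 0 -1.2 0; 6 -2.9 1.2 3.25 0 -1.2 0"
}}

```text
t: 1.55
eef_pos: [0.5307, -0.231, 0.1199]
ee_rot: [-1.571, -0.0, -1.53]
contact_force: [0.7, -0.8, 0.1]
opening: 0.705
```

```bash
python3 -c "
from h import *
st();plan([.530,-.232,.028],-np.pi/2+.035,5,5.5)
c=camera('scene');crop(c,60,150,330,350,3,'a1.png')"
```

```text
t 1.55 p [ 0.5307 -0.231   0.1199] rpy [-1.5708e+00 -1.0000e-04 -1.5300e+00] F [ 0.7 -0.8  0.1] M [-0.06 -0.01  0.05] open 0.705 q [-0.54  0.49 -0.21  0.87 -0.    0.99]
5.5 0.02 1.84 -0.02 0 0.01 0; 5.5 0.02 1.84 -0.02 0 0.01 0; 5.5 0.02 1.84 -0.02 0 0.01 0; 5.5 0.02 1.84 -0.02 0 0.01 0; 5.5 0.02 1.84 -0.02 0 0.01 0; 
 total [-0.0007 -0.001  -0.0919] dyaw -0.33
```

View pics/a1.png

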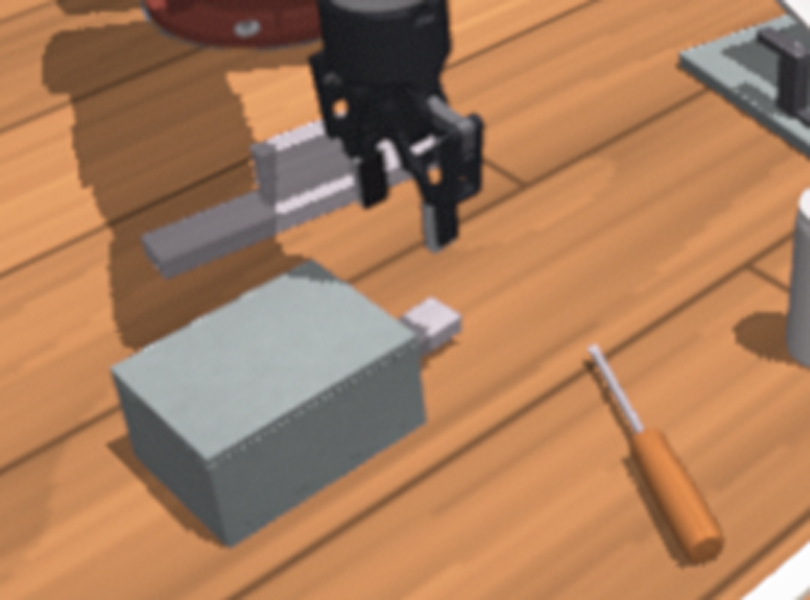

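The fingertips, at (370,200) and (440,245) in the crop, straddle the bar end at (435,320). I'll descend and grip.

Emit:
{"api": "send_rows", "payload": {
  "plan": "5.5 0 1.9 0 0 0 0; 5.5 0 1.9 0 0 0 0; 5.5 0 1.9 0 0 0 0; 5.5 0 1.9 0 0 0 0; 5.5 0 1.6 0 0 0 0"
}}

```text
t: 2.22
eef_pos: [0.5295, -0.2319, 0.0275]
ee_rot: [-1.571, 0.0, -1.534]
contact_force: [0.4, -0.5, -0.2]
opening: 0.641
```

Emit:
{"api": "send_rows", "payload": {
  "plan": "2.5 0 0 0 0 0 0; 2.5 0 0 0 0 0 0; 2.5 0 0 0 0 0 0; 2.5 0 0 0 0 0 0; 2.5 0 0 0 0 0 0",
  "grip_force": 100
}}

```text
t: 2.85
eef_pos: [0.5297, -0.2321, 0.0286]
ee_rot: [-1.57, -0.0, -1.534]
contact_force: [0.0, 0.8, 0.3]
opening: 0.323
```

```bash
python3 -c "
from h import *
st()
c=camera('scene');crop(c,60,150,330,350,3,'a2.png')"
```

```text
t 2.85 p [ 0.5297 -0.2321  0.0286] rpy [-1.5705e+00 -2.0000e-04 -1.5342e+00] F [0.  0.8 0.3] M [ 0.16  0.11 -0.01] open 0.323 q [-0.54  0.6  -0.3   0.67  0.    0.99]
```

View pics/a2.png

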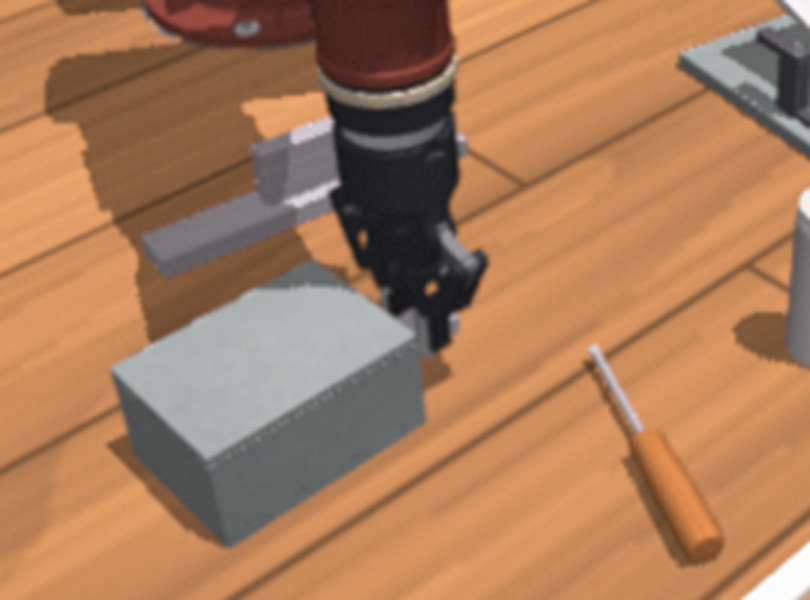

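The fingers stopped at about 27 mm on the 30 mm bar, so it's gripped. I'll draw it out along tool -x.

Emit:
{"api": "send_rows", "payload": {
  "plan": "1.5 -0.5 0 0 0 0 0; 1.5 -1.5 0 0 0 0 0; 1.5 -2 0 0 0 0 0; 1.5 -2 0 0 0 0 0; 1.5 -2 0 0 0 0 0",
  "grip_force": 110
}}

```text
t: 3.52
eef_pos: [0.5264, -0.1502, 0.0283]
ee_rot: [-1.571, 0.0, -1.534]
contact_force: [0.8, -1.8, -0.2]
opening: 0.32
```

```bash
python3 -c "
from h import *
st()
c=camera('scene');crop(c,60,150,330,350,3,'a3.png')"
```

```text
t 3.52 p [ 0.5264 -0.1502  0.0283] rpy [-1.5711e+00  3.0000e-04 -1.5335e+00] F [ 0.8 -1.8 -0.2] M [-0.36 -0.    0.02] open 0.32 q [-0.41  0.55 -0.39  0.63  0.    1.12]
```

View pics/a3.png

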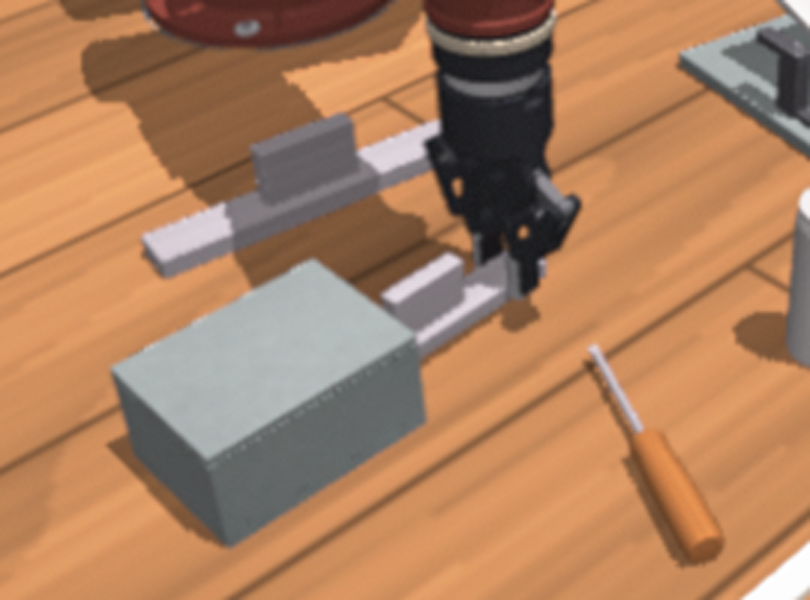

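The bar is sliding out cleanly, with its handle visible at (430,290). I'll keep pulling.

Emit:
{"api": "send_rows", "payload": {
  "plan": "1.5 -2 0 0 0 0 0; 1.5 -2 0 0 0 0 0; 1.5 -2 0 0 0 0 0; 1.5 -2 0 0 0 0 0; 1.5 -2 0 0 0 0 0"
}}

```text
t: 4.2
eef_pos: [0.5227, -0.0505, 0.0282]
ee_rot: [-1.571, 0.0, -1.534]
contact_force: [0.1, 0.2, -3.6]
opening: 0.317
```

```bash
python3 -c "
from h import *
st()
c=camera('scene');crop(c,60,150,330,350,3,'a4.png')"
```

```text
t 4.2 p [ 0.5227 -0.0505  0.0282] rpy [-1.5712e+00  5.0000e-04 -1.5340e+00] F [ 0.1  0.2 -3.6] M [ 0.3  -0.04  0.02] open 0.317 q [-0.24  0.52 -0.45  0.6   0.    1.3 ]
```

View pics/a4.png

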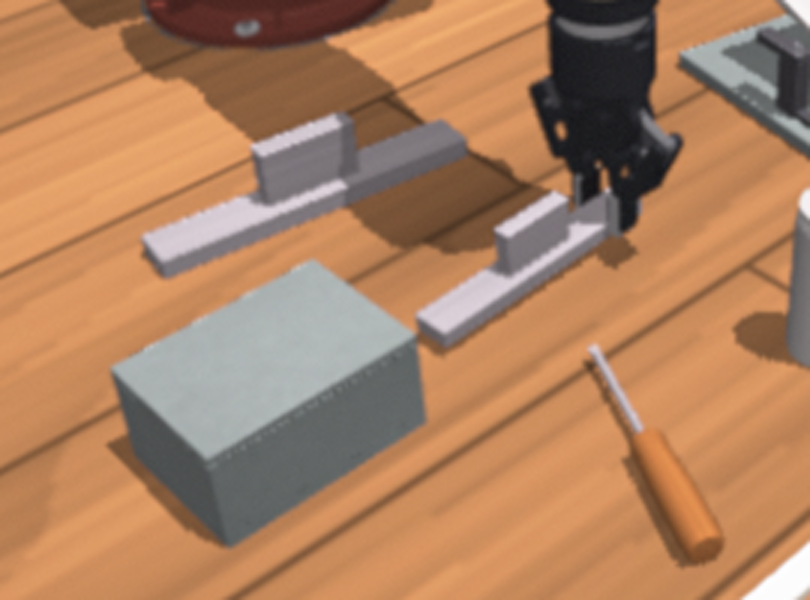

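The bar is clear of the rack and its weight (3.6 N) is in the grip. I'll move on 3 cm and lower it.

Emit:
{"api": "send_rows", "payload": {
  "plan": "1.5 -1.5 0 0 0 0 0; 1.5 -1.5 0 0 0 0 0; 1.5 0 0.4 0 0 0 0; 1.5 0 0.3 0 0 0 0; 1.5 0 0.2 0 0 0 0"
}}

```text
t: 4.88
eef_pos: [0.5219, -0.0225, 0.019]
ee_rot: [-1.571, -0.0, -1.535]
contact_force: [0.9, 1.0, -3.4]
opening: 0.317
```

```bash
python3 -c "
from h import *
st()
c=camera('scene');crop(c,60,150,330,350,3,'a5.png')"
```

```text
t 4.88 p [ 0.5219 -0.0225  0.019 ] rpy [-1.5710e+00 -1.0000e-04 -1.5347e+00] F [ 0.9  1.  -3.4] M [ 0.29 -0.02  0.01] open 0.317 q [-0.18  0.53 -0.47  0.57 -0.    1.35]
```

View pics/a5.png

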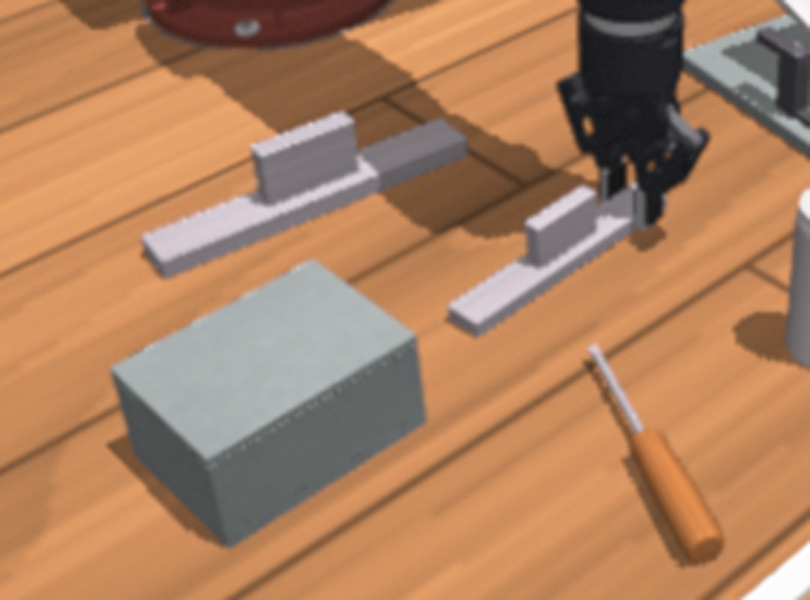

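Emit:
{"api": "send_rows", "payload": {
  "plan": "1.5 0 0.1 0 0 0 0; 1.5 0 0.1 0 0 0 0; 1.5 0 0.05 0 0 0 0; 1.5 0 0 0 0 0 0; 1.5 0 0 0 0 0 0"
}}

```text
t: 5.55
eef_pos: [0.522, -0.0223, 0.0171]
ee_rot: [-1.571, -0.0, -1.534]
contact_force: [-2.9, -2.5, 5.2]
opening: 0.318
```

It's touching the bench now (Fz +5 N). I'll release and rise.

Emit:
{"api": "send_rows", "payload": {
  "plan": "5 0 0 0 0 0 0; 5 0 0 0 0 0 0; 5 0 0 0 0 0 0; 5 0 -1 0 0 0 0; 5 0 -2 0 0 0 0"
}}

```text
t: 6.18
eef_pos: [0.5214, -0.022, 0.0471]
ee_rot: [-1.572, 0.0, -1.534]
contact_force: [0.7, 0.3, 1.6]
opening: 0.585
```

Emit:
{"api": "send_rows", "payload": {
  "plan": "5 0 -4 0 0 0 0; 5 0 -4 0 0 0 0; 5 -3 0 0 0 0 0; 5 -3 0 0 0 0 0; 5 -3 0 0 0 0 0"
}}

```text
t: 6.8
eef_pos: [0.5188, 0.0687, 0.1277]
ee_rot: [-1.57, -0.0, -1.534]
contact_force: [0.4, 0.5, -0.1]
opening: 0.585
```

```bash
python3 -c "
from h import *
st()
c=camera('scene');crop(c,140,170,300,290,5,'a6.png')
c=camera('top');crop(c,230,180,390,300,5,'b6.png')"
```

```text
t 6.8 p [0.5188 0.0687 0.1277] rpy [-1.5698 -0.     -1.5344] F [ 0.4  0.5 -0.1] M [ 0.03 -0.01  0.01] open 0.585 q [-0.01  0.39 -0.35  0.83  0.    1.53]
```

View pics/a6.png

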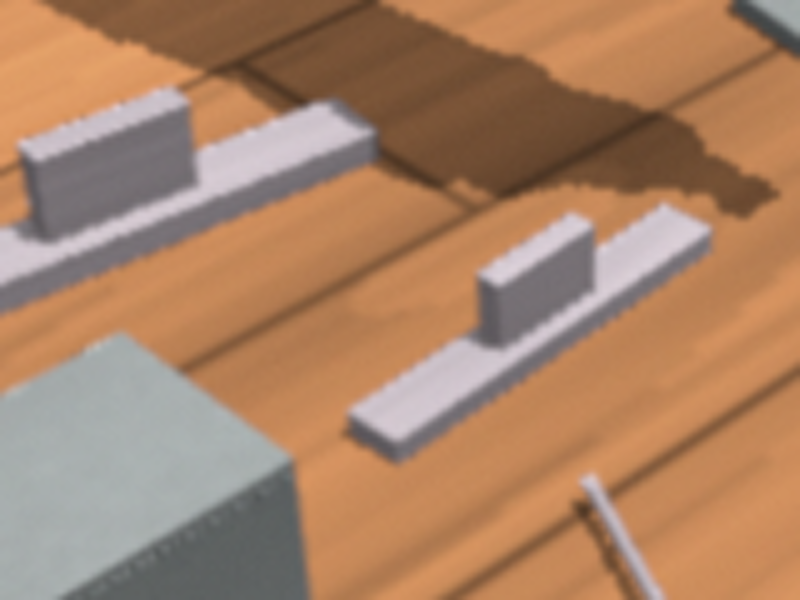

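View pics/b6.png

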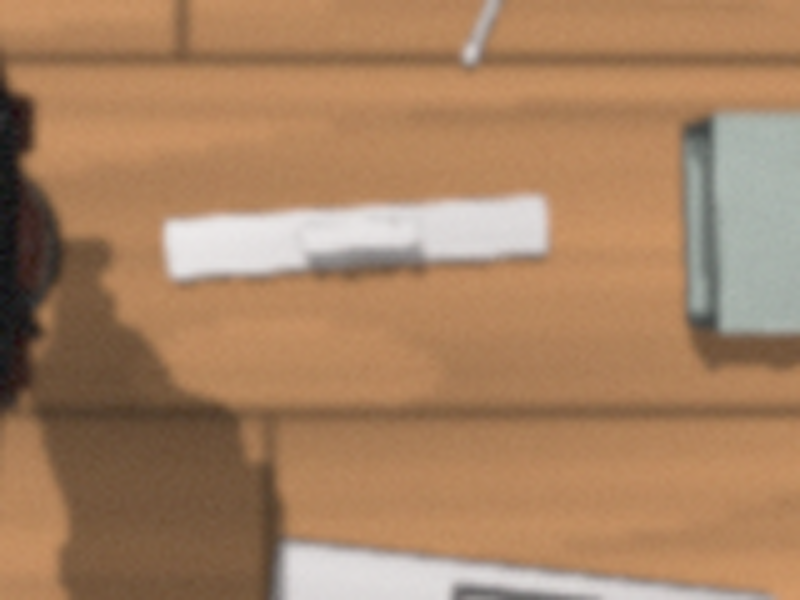

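Bar flat on bench: corners at (165,222), (545,197), (548,252) and (172,281) in the top crop. I'll compute its pose.

```bash
python3 - <<'E'
from h import *
np.set_printoptions(precision=4,suppress=True)
T=camera("top");S=camera("scene")
def uv(L,x0,y0,k): return [((x+.5)/k-.5+x0,(y+.5)/k-.5+y0) for x,y in L]
t=(230,180,5);s=(140,170,5)
def rep(c,L,o,z,n):
    P=onz(c,uv(L,*o),z);print(n,P.mean(0))
    e=np.diff(np.r_[P,P[:1]],axis=0);print(np.hypot(e[:,0],e[:,1]),np.degrees(np.arctan2(e[:,1],e[:,0])));return P
rep(T,[(165,222),(545,197),(548,252),(172,281)],t,.014,"bar")
rep(S,[(350,414),(398,444),(711,230),(664,204)],s,.014,"bar s")
rep(S,[(480,274),(500,288),(594,228),(573,215)],s,.05,"fin s")
E
```

```text
bar [ 0.5248 -0.0976  0.014 ]
[0.2003 0.029  0.1981 0.0311] [ -86.2162 -177.2624   94.4038    6.9383]
bar s [ 0.5291 -0.1001  0.014 ]
[0.0286 0.1981 0.0297 0.1994] [   3.7777   94.2917 -178.8694  -85.3903]
fin s [ 0.5297 -0.1005  0.05  ]
[0.0132 0.0576 0.0135 0.0573] [ -2.4619  93.6382 179.0058 -86.0952]
```

```bash
python3 -c "
from h import *
plan([.527,-.0985,.09],-1.497,5,5)"
```

```text
5 3.33 0.75 0.04 0 -0.07 0; 5 3.34 0.75 0.02 0 -0.07 0; 5 3.34 0.75 -0.01 0 -0.07 0; 5 3.34 0.75 -0.03 0 -0.07 0; 5 3.33 0.75 -0.06 0 -0.07 0; 
 total [ 0.0083 -0.1666 -0.0373] dyaw 2.06
```

Emit:
{"api": "send_rows", "payload": {
  "plan": "5 3.35 0.5 0.05 0 -0.07 0; 5 3.35 0.5 0 0 -0.07 0; 5 3.35 0.5 0 0 -0.07 0; 5 3.35 1 -0.05 0 -0.07 0; 5 3.3 1.2 -0.05 0 -0.07 0"
}}

```text
t: 7.62
eef_pos: [0.5268, -0.1013, 0.09]
ee_rot: [-1.57, -0.001, -1.498]
contact_force: [-0.4, -0.1, -0.4]
opening: 0.589
```

```bash
python3 -c "
from h import *
st();plan([.527,-.0985,.036],-1.497,5,5)
c=camera('scene');crop(c,180,150,340,270,5,'a7.png')"
```

```text
t 7.62 p [ 0.5268 -0.1013  0.09  ] rpy [-1.5700e+00 -6.0000e-04 -1.4985e+00] F [-0.4 -0.1 -0.4] M [-0.03  0.03  0.02] open 0.589 q [-0.33  0.45 -0.36  0.75 -0.    1.17]
5 -0.05 1.08 0.01 0 -0.0 0; 5 -0.05 1.08 0.01 0 -0.0 0; 5 -0.05 1.08 0.01 0 -0.0 0; 5 -0.05 1.08 0.01 0 -0.0 0; 5 -0.05 1.08 0.01 0 -0.0 0; 
 total [ 0.0002  0.0028 -0.054 ] dyaw 0.08
```

View pics/a7.png

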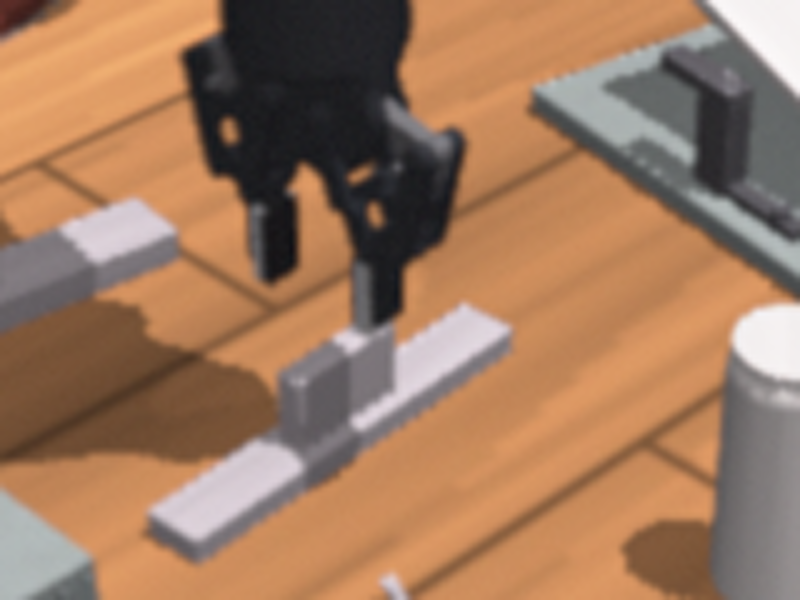

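The open fingers hang above the fin as planned, so I'll descend and grip the handle.

Emit:
{"api": "send_rows", "payload": {
  "plan": "5 -0.1 1.1 0 0 0 0; 5 -0.1 1.1 0 0 0 0; 5 -0.1 1.1 0 0 0 0; 5 0 1.1 0 0 0 0; 5 0 1 0 0 0 0",
  "grip_force": 60
}}

```text
t: 8.3
eef_pos: [0.5264, -0.0956, 0.035]
ee_rot: [-1.571, 0.0, -1.497]
contact_force: [1.3, -0.1, -0.2]
opening: 0.587
```

Emit:
{"api": "send_rows", "payload": {
  "plan": "3.5 0 0 0 0 0 0; 2.5 0 0 0 0 0 0; 1.5 0 0 0 0 0 0; 0.5 0 0 0 0 0 0; 0.5 0 0 0 0 0 0",
  "grip_force": 110
}}

```text
t: 8.93
eef_pos: [0.5269, -0.0961, 0.0365]
ee_rot: [-1.57, -0.0, -1.498]
contact_force: [-0.8, 1.4, 5.0]
opening: 0.149
```

```bash
python3 -c "
from h import *
st()
c=camera('scene');crop(c,180,150,340,270,5,'a8.png')"
```

```text
t 8.93 p [ 0.5269 -0.0961  0.0365] rpy [-1.5698e+00 -4.0000e-04 -1.4976e+00] F [-0.8  1.4  5. ] M [ 0.16  0.25 -0.12] open 0.149 q [-0.32  0.52 -0.42  0.63  0.    1.18]
```

View pics/a8.png

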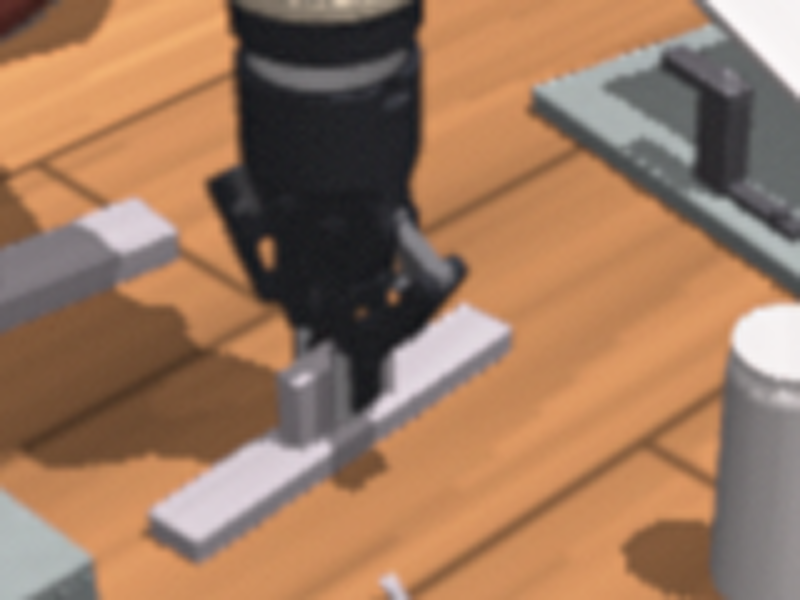

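The handle is gripped (opening about 12.7 mm on the 14 mm fin). I'll lift and carry it in front of the hooks.

Emit:
{"api": "send_rows", "payload": {
  "plan": "0.5 0 -0.5 0 0 0 0; 0.5 0 -2 0 0 0 0; 0.5 0 -3 0 0 0 0; 0.5 0 -4 0 0 0 0; 0.5 0 -4 0 0 0 0"
}}

```text
t: 9.6
eef_pos: [0.5259, -0.0958, 0.1719]
ee_rot: [-1.572, 0.0, -1.498]
contact_force: [1.0, -0.5, -4.4]
opening: 0.146
```

```bash
python3 -c "
from h import *
st();plan([.4715,.2521,.175],-1.7436,10,0.5)
c=camera('scene');crop(c,180,110,340,230,5,'a9.png')"
```

```text
t 9.6 p [ 0.5259 -0.0958  0.1719] rpy [-1.5716e+00  3.0000e-04 -1.4975e+00] F [ 1.  -0.5 -4.4] M [-0.06 -0.09  0.04] open 0.146 q [-0.32  0.36 -0.26  0.95 -0.    1.18]
0.5 -3.51 -0.03 -0.29 0 0.23 0; 0.5 -3.5 -0.03 -0.37 0 0.23 0; 0.5 -3.49 -0.03 -0.46 0 0.23 0; 0.5 -3.48 -0.03 -0.55 0 0.23 0; 0.5 -3.46 -0.03 -0.63 0 0.23 0; 0.5 -3.45 -0.03 -0.72 0 0.23 0; 0.5 -3.43 -0.03 -0.8 0 0.23 0; 0.5 -3.41 -0.03 -0.89 0 0.23 0; 0.5 -3.39 -0.03 -0.97 0 0.23 0; 0.5 -3.36 -0.03 -1.05 0 0.23 0; 
 total [-0.0544  0.3479  0.0031] dyaw -14.1
```

View pics/a9.png

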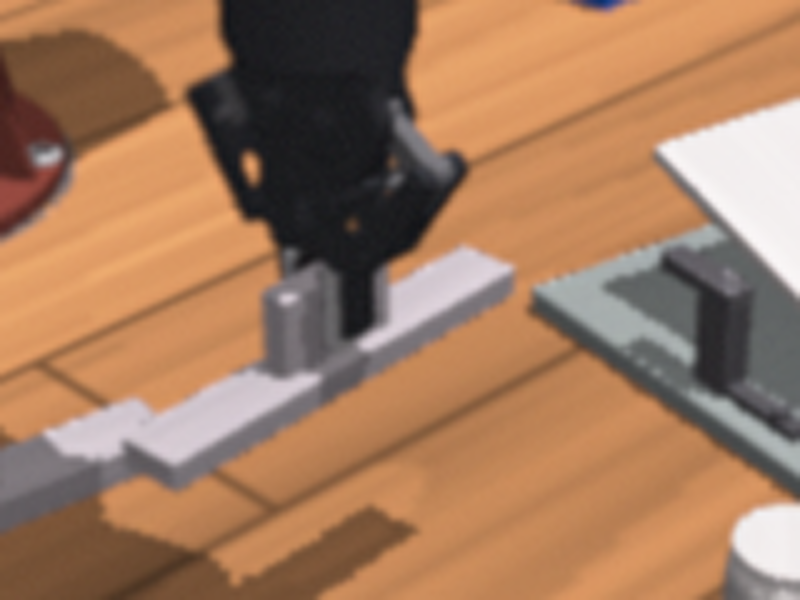

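The bar hangs level in the grip. I'll carry it over.

Emit:
{"api": "send_rows", "payload": {
  "plan": "0.5 -3.5 0 -0.3 0 0.23 0; 0.5 -3.5 0 -0.35 0 0.23 0; 0.5 -3.5 0 -0.45 0 0.23 0; 0.5 -3.5 0 -0.55 0 0.23 0; 0.5 -3.45 0 -0.65 0 0.24 0"
}}

```text
t: 10.28
eef_pos: [0.4985, 0.079, 0.1706]
ee_rot: [-1.571, -0.0, -1.62]
contact_force: [0.6, 0.4, -3.2]
opening: 0.14
```

Emit:
{"api": "send_rows", "payload": {
  "plan": "0.5 -3.45 0 -0.7 0 0.23 0; 0.5 -3.45 0 -0.8 0 0.23 0; 0.5 -3.4 0 -0.9 0 0.24 0; 0.5 -3.4 0 -1 0 0.24 0; 0.5 -3.35 0 -1.05 0 0.24 0"
}}

```text
t: 10.9
eef_pos: [0.4707, 0.2531, 0.1706]
ee_rot: [-1.571, -0.0, -1.743]
contact_force: [0.6, -0.5, -3.9]
opening: 0.146
```

```bash
python3 -c "
from h import *
st()
c=camera('scene');crop(c,270,80,420,215,5,'a10.png')
c=camera('top');crop(c,110,165,230,290,5,'b10.png')"
```

```text
t 10.9 p [0.4707 0.2531 0.1706] rpy [-1.5712e+00 -3.0000e-04 -1.7434e+00] F [ 0.6 -0.5 -3.9] M [-0.01 -0.06 -0.04] open 0.146 q [ 0.36  0.37 -0.26  0.95 -0.    2.1 ]
```

View pics/a10.png

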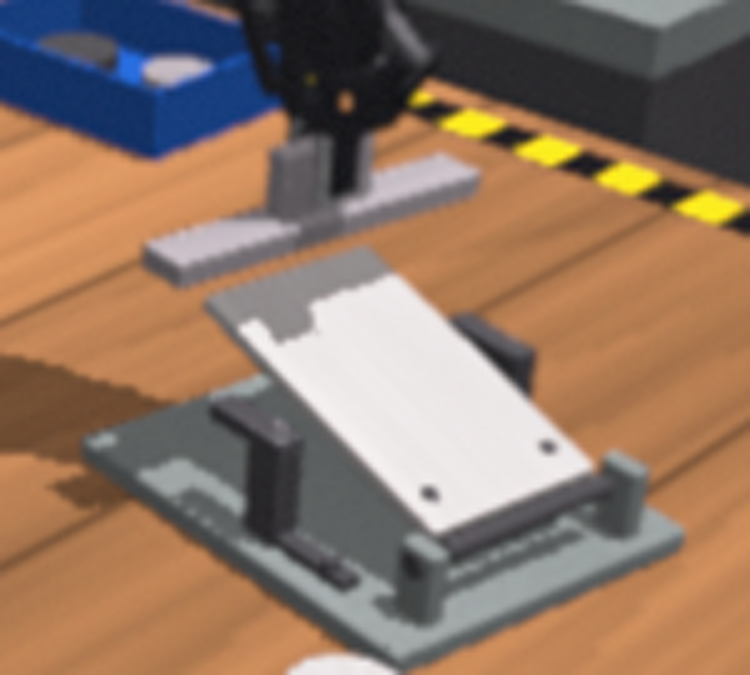

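View pics/b10.png

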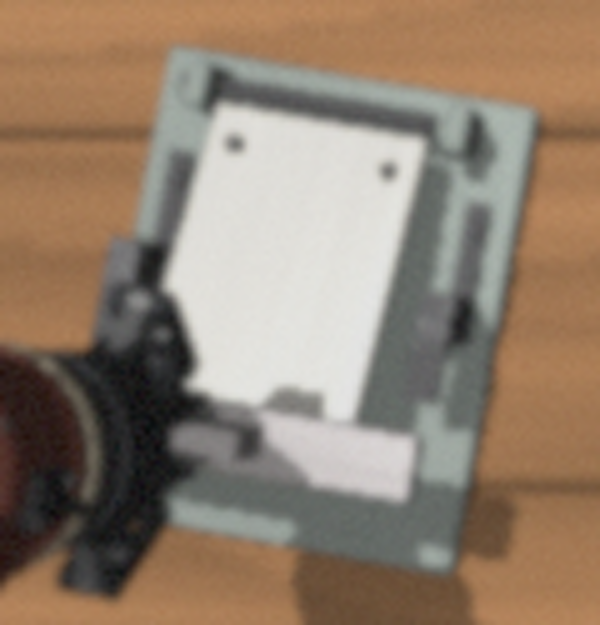

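```bash
python3 - <<'E'
from h import *
np.set_printoptions(precision=4,suppress=True)
T=camera("top");S=camera("scene")
def uv(L,x0,y0,k): return [((x+.5)/k-.5+x0,(y+.5)/k-.5+y0) for x,y in L]
t=(110,165,5);s=(270,80,5)
P=onz(S,uv([(147,246),(181,268),(480,178),(443,154)],*s),.148);print("bar S",P.mean(0),P[:,:2].tolist())
e=np.diff(np.r_[P,P[:1]],axis=0);print(np.hypot(e[:,0],e[:,1]),np.degrees(np.arctan2(e[:,1],e[:,0])))
P=onz(T,uv([(418,433),(409,500)],*t),.148);print("bar T end",P)
th=np.radians(-9.9);Rz=np.array([[np.cos(th),-np.sin(th)],[np.sin(th),np.cos(th)]])
tcp=np.array([.4707,.2531]);
for a in (0,.0024):
  b=tcp+Rz@[0,-a];print('pred bar centre',b,'-y end',b+Rz@[0,-.1])
for c0 in ([.5285,.2425],):
  pts=[(-.034,-.088,.074),(-.034,-.072,.074),(-.034,.088,.074),(-.034,.072,.074),(-.125,-.1,.015),(.125,-.1,.015),(.125,.1,.015),(-.125,.1,.015),(.02,-.088,.074)]
  W=[[*(np.array(c0)+Rz@p[:2]),p[2]] for p in pts]
  for c,o in((T,t),(S,s)):
    q=proj(c,W);q=(q-np.array(o[:2])+.5)*o[2]-.5;print(np.round(q).tolist())
E
```

```text
bar S [0.4739 0.2464 0.148 ] [[0.44286139577586736, 0.15272519668593487], [0.47058648507002143, 0.1464404306992535], [0.5071701285325078, 0.33760034651443227], [0.47512910546397913, 0.34870846502337716]]
[0.0284 0.1946 0.0339 0.1986] [-12.7721  79.1659 160.8794 -99.3496]
bar T end [[0.468  0.1549 0.148 ]
 [0.4376 0.1587 0.148 ]]
pred bar centre [0.4707 0.2531] -y end [0.4535 0.1546]
pred bar centre [0.4703 0.2507] -y end [0.4531 0.1522]
[[439.0, 402.0], [407.0, 396.0], [93.0, 340.0], [125.0, 345.0], [454.0, 574.0], [541.0, 105.0], [173.0, 41.0], [83.0, 506.0], [459.0, 294.0]]
[[210.0, 400.0], [235.0, 391.0], [467.0, 310.0], [445.0, 317.0], [79.0, 435.0], [398.0, 657.0], [690.0, 528.0], [361.0, 337.0], [280.0, 445.0]]
```

Per-camera estimates put the bar about 57 mm on the hinge-away side of the station centre and within a few mm of y-centre. I'll press down gradually.

Emit:
{"api": "send_rows", "payload": {
  "plan": "0.5 0 1.2 0 0 0 0; 0.5 0 1.2 0 0 0 0; 0.5 0 1 0 0 0 0; 0.5 0 1 0 0 0 0; 0.5 0 1 0 0 0 0",
  "grip_force": 120
}}

```text
t: 11.72
eef_pos: [0.4713, 0.2521, 0.1164]
ee_rot: [-1.571, 0.0, -1.743]
contact_force: [-1.8, 1.3, 3.1]
opening: 0.146
```

```bash
python3 -c "
from h import *
st()
c=camera('scene');crop(c,270,80,420,215,5,'a11.png')
c=camera('top');crop(c,110,165,230,290,5,'b11.png')"
```

```text
t 11.72 p [0.4713 0.2521 0.1164] rpy [-1.5708e+00  3.0000e-04 -1.7426e+00] F [-1.8  1.3  3.1] M [ 0.12  0.6  -0.05] open 0.146 q [ 0.35  0.42 -0.34  0.82  0.    2.1 ]
```

View pics/a11.png

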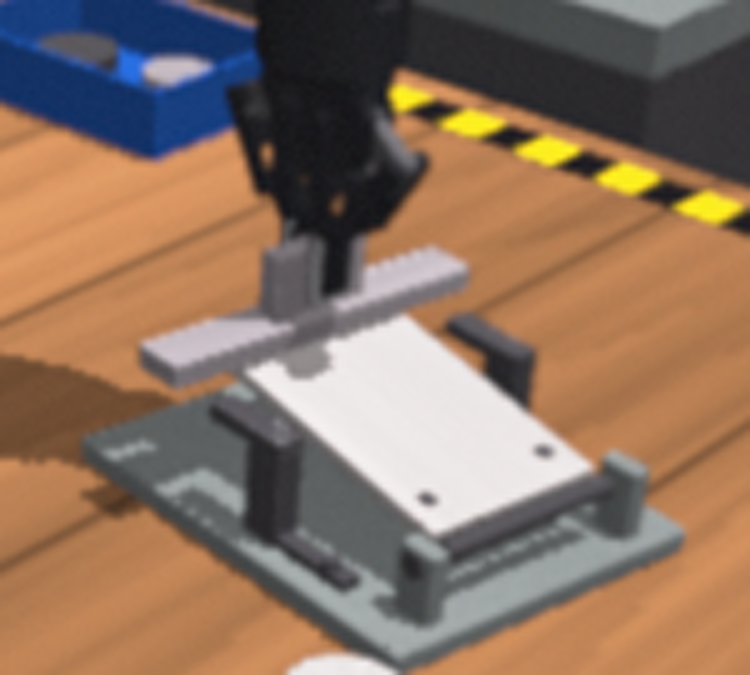

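View pics/b11.png

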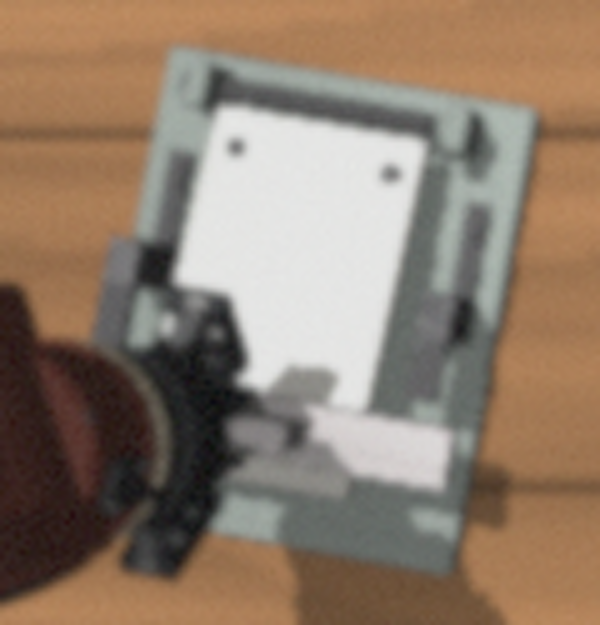

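Plate contact (about 7 N net). I'll press on to the level position.

Emit:
{"api": "send_rows", "payload": {
  "plan": "0.5 0 0.7 0 0 0 0; 0.5 0 0.7 0 0 0 0; 0.5 0 0.7 0 0 0 0; 0.5 0 0.5 0 0 0 0; 0.5 0 0.4 0 0 0 0"
}}

```text
t: 12.45
eef_pos: [0.4708, 0.2522, 0.0864]
ee_rot: [-1.572, -0.0, -1.742]
contact_force: [-5.1, 1.4, 5.0]
opening: 0.147
```

```bash
python3 -c "
from h import *
st()
c=camera('scene');crop(c,270,80,420,215,5,'a12.png')
c=camera('top');crop(c,110,165,230,290,5,'b12.png')"
```

```text
t 12.45 p [0.4708 0.2522 0.0864] rpy [-1.5717 -0.     -1.7424] F [-5.1  1.4  5. ] M [ 0.36  1.09 -0.01] open 0.147 q [ 0.35  0.46 -0.37  0.75  0.    2.1 ]
```

View pics/a12.png

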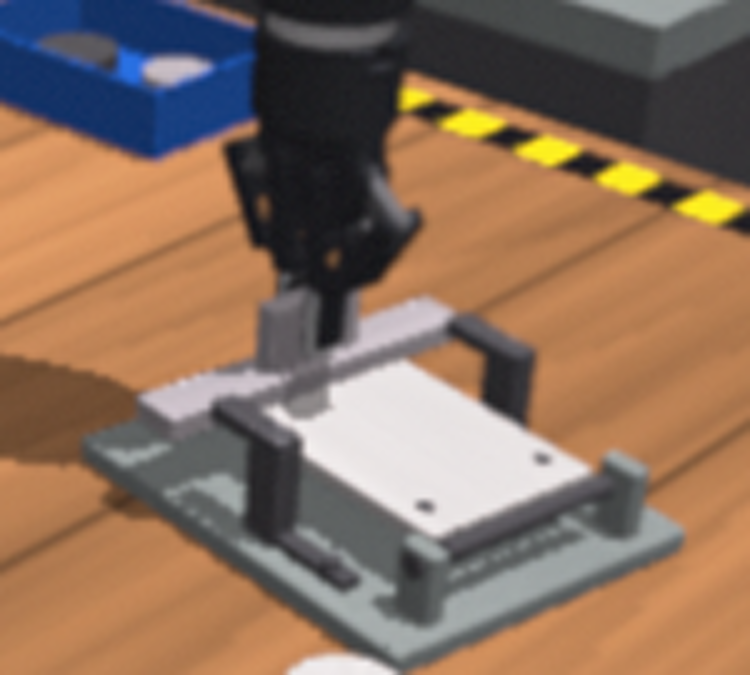

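View pics/b12.png

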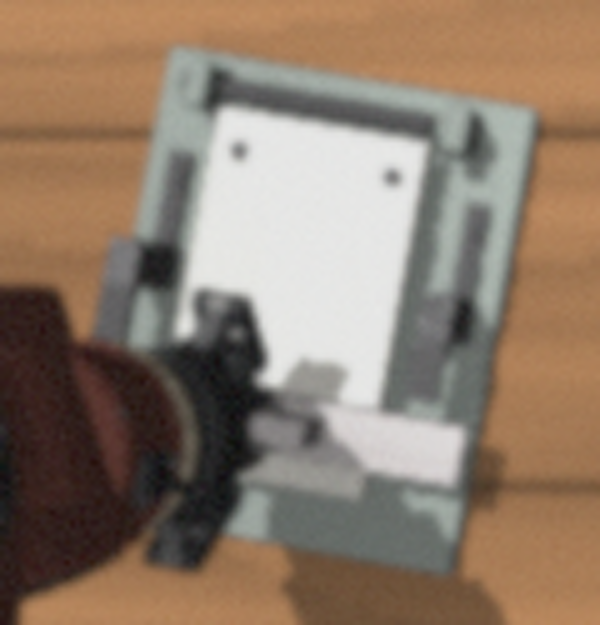

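```bash
python3 - <<'E'
from h import *
np.set_printoptions(precision=4,suppress=True)
T=camera("top");S=camera("scene")
def uv(L,x0,y0,k): return [((x+.5)/k-.5+x0,(y+.5)/k-.5+y0) for x,y in L]
t=(110,165,5);s=(270,80,5)
th=np.radians(-9.9);Rz=np.array([[np.cos(th),-np.sin(th)],[np.sin(th),np.cos(th)]])
def SF(P): return (P[:,:2]-[.528,.2425])@Rz
zt=.0864-.0365+.014
print("T bar -y end",SF(onz(T,uv([(470,428),(461,487)],*t),zt)).tolist())
print("T lips",SF(onz(T,uv([(438,402),(412,398),(122,345),(95,340)],*t),.074)).tolist())
print("T base",SF(onz(T,uv([(175,48),(538,108),(455,575),(85,508)],*t),.015)).tolist())
print("S bar",SF(onz(S,uv([(138,402),(172,422),(460,322),(428,298)],*s),zt)).tolist())
print("S lip",SF(onz(S,uv([(212,408),(240,398),(449,320),(472,313)],*s),.074)).tolist())
print("S base",SF(onz(S,uv([(83,440),(398,655),(684,532)],*s),.015)).tolist())
E
python3 - <<'E'
import cv2
for n,(x,y,X,Y) in {'a12':(100,270,560,460),'b12':(80,220,520,520)}.items():
    im=cv2.imread(f'pics/{n}.png')[y:Y,x:X];cv2.imwrite(f'pics/{n}z.png',cv2.resize(im,None,fx=1.7,fy=1.7))
E
```

```text
T bar -y end [[-0.044290611929426786, -0.10355133606707101], [-0.07388834761485878, -0.1044097637091756]]
T lips [[-0.033684841006442784, -0.08754315744713444], [-0.0339994515714399, -0.07447817157765488], [-0.033643291215893184, 0.07335508114142375], [-0.033596946715254004, 0.08728199015179228]]
T base [[0.12204578413176816, 0.09812959050928144], [0.12361063568922606, -0.0988808709988646], [-0.12483795102836567, -0.10024798337387825], [-0.12530354505456145, 0.09905315625316975]]
S bar [[-0.0663505607484561, -0.10694977169013413], [-0.0405907301070179, -0.10545338254495108], [-0.03900527800177976, 0.08957323298763341], [-0.06976904775277243, 0.09493393997342385]]
S lip [[-0.026561360738812576, -0.09193033674292463], [-0.02662041216853484, -0.07404935313409565], [-0.030110668050545818, 0.0716248109480499], [-0.029193558096576214, 0.08755463671079]]
S base [[-0.11931539194135488, -0.10115069110285708], [0.12428389999121499, -0.09896303947651908], [0.1267441025462005, 0.09444660976744149]]
```

View pics/a12z.png

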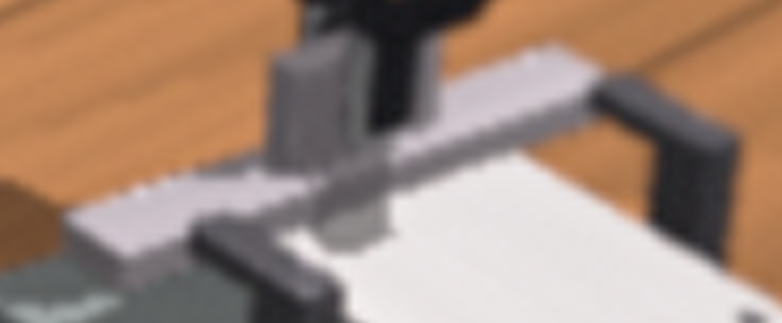

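Both views put the bar at about x = -59 mm and y = -4 mm in the station frame. I'll shift it +4 mm in y and press the last 4 mm.

Emit:
{"api": "send_rows", "payload": {
  "plan": "0.5 -0.2 0.2 0 0 0 0; 0.5 -0.2 0.2 0 0 0 0; 0.5 0 0 0 0 0 0; 0.5 0 0 0 0 0 0; 0.5 0 0 0 0 0 0"
}}

```text
t: 13.28
eef_pos: [0.4725, 0.2551, 0.0831]
ee_rot: [-1.569, -0.002, -1.743]
contact_force: [-1.9, -3.5, 5.9]
opening: 0.138
```

```bash
python3 -c "
from h import *
st()
c=camera('scene');crop(c,285,125,395,205,7,'a13.png')
c=camera('top');crop(c,120,200,220,285,7,'b13.png')"
```

```text
t 13.28 p [0.4725 0.2551 0.0831] rpy [-1.5694e+00 -1.7000e-03 -1.7433e+00] F [-1.9 -3.5  5.9] M [-0.69  0.45 -0.01] open 0.138 q [ 0.36  0.46 -0.37  0.74 -0.    2.1 ]
```

View pics/a13.png

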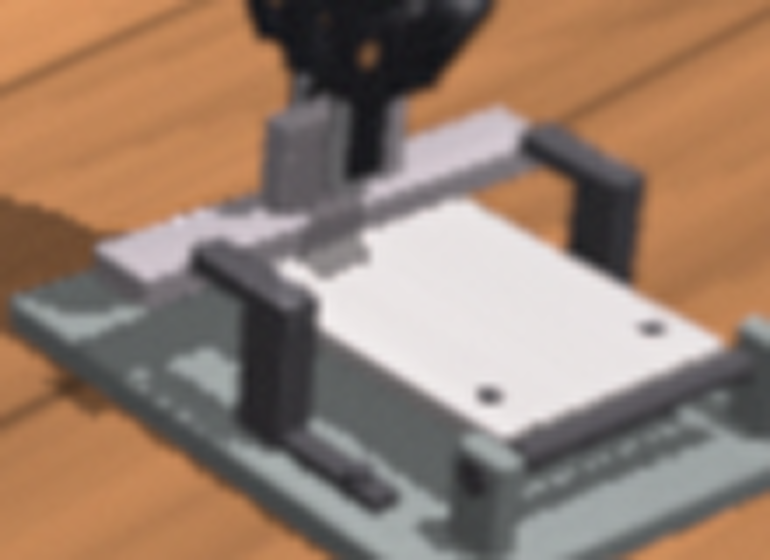

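View pics/b13.png

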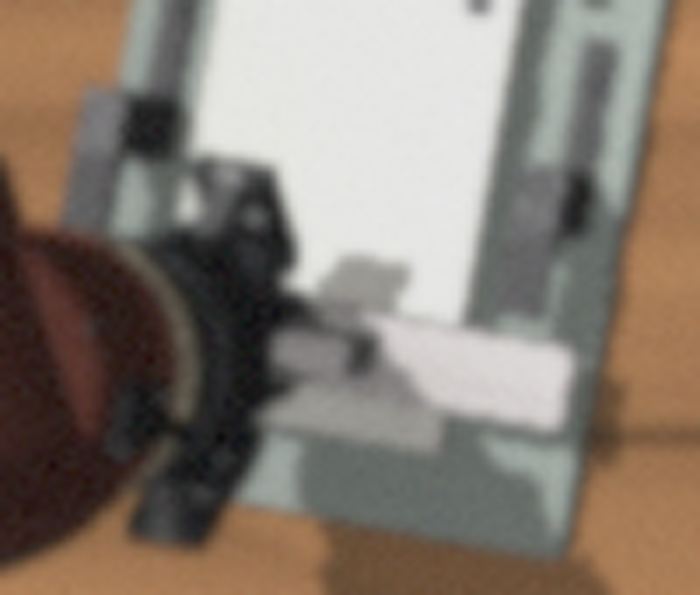

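```bash
cat >> h.py <<'E'
def uv(L,x0,y0,k): return [((x+.5)/k-.5+x0,(y+.5)/k-.5+y0) for x,y in L]
th=np.radians(-9.9);Rz=np.array([[np.cos(th),-np.sin(th)],[np.sin(th),np.cos(th)]])
def SF(P): return np.round((P[:,:2]-[.528,.2425])@Rz*1000,1).tolist()
E
python3 - <<'E'
from h import *
T=camera("top");S=camera("scene")
t=(120,200,7);s=(285,125,7)
zt=.060
print("T bar end",SF(onz(T,uv([(577,345),(566,430)],*t),zt)))
print("T lip -y",SF(onz(T,uv([(545,315),(500,305)],*t),.074)),SF(onz(T,uv([(62,222),(104,229)],*t),.074)))
print("S bar",SF(onz(S,uv([(97,247),(149,287),(543,147),(500,105)],*s),zt)))
print("S lip",SF(onz(S,uv([(197,248),(237,240)],*s),.074)),SF(onz(S,uv([(527,132),(560,124)],*s),.074)))
E
```

```text
T bar end [[-42.0, -98.2], [-72.5, -99.8]]
T lip -y [[-32.5, -87.9], [-31.9, -71.6]] [[-30.5, 88.3], [-30.3, 72.9]]
S bar [[-70.7, -99.6], [-37.1, -102.1], [-36.8, 90.0], [-72.4, 100.9]]
S lip [[-30.3, -86.6], [-26.8, -71.2]] [[-30.2, 73.3], [-28.0, 88.5]]
```

The bar is centred to about 1 mm in y, with its middle at x = -57 mm, so it's 37 mm from home. I'll slide it in.

Emit:
{"api": "send_rows", "payload": {
  "plan": "0.5 0 0.05 0.5 0 0 0; 0.5 0 0 0.7 0 0 0; 0.5 0 0 0.7 0 0 0; 0.5 0 0 0.7 0 0 0; 0.5 0 0 0.5 0 0 0"
}}

```text
t: 14.1
eef_pos: [0.5021, 0.2507, 0.0825]
ee_rot: [-1.572, -0.0, -1.742]
contact_force: [-7.1, 1.7, 8.9]
opening: 0.141
```

```bash
python3 -c "
from h import *
st()
c=camera('scene');crop(c,285,125,395,205,7,'a14.png')
c=camera('top');crop(c,120,200,220,285,7,'b14.png')"
```

```text
t 14.1 p [0.5021 0.2507 0.0825] rpy [-1.5717e+00 -2.0000e-04 -1.7424e+00] F [-7.1  1.7  8.9] M [ 0.3   1.5  -0.04] open 0.141 q [ 0.33  0.5  -0.3   0.77  0.    2.08]
```

View pics/a14.png

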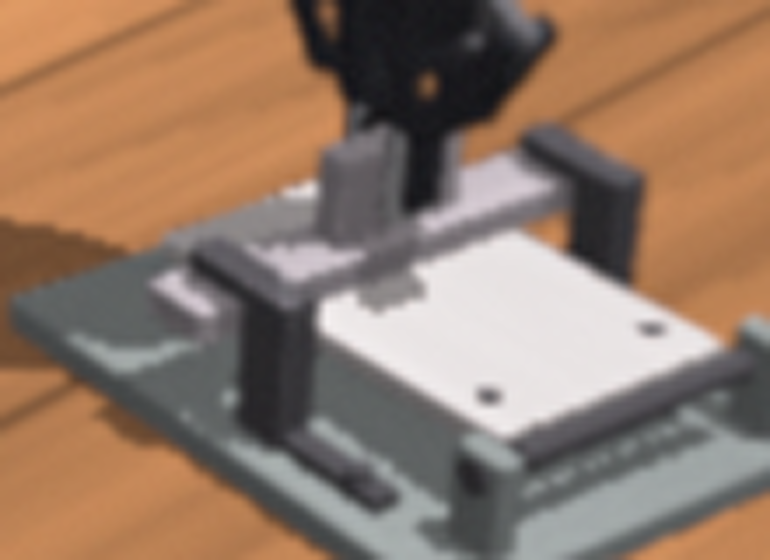

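View pics/b14.png

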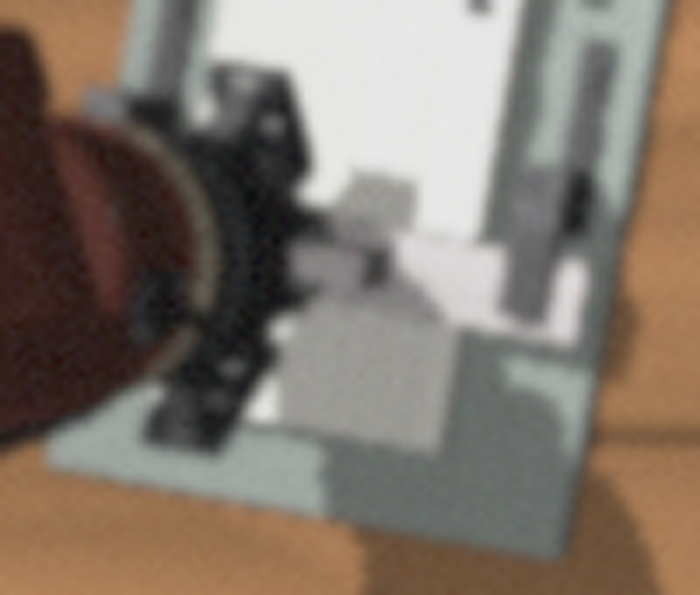

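It's under both lips and at about x = -27 mm, so 7 mm to go. I'll creep in.

Emit:
{"api": "send_rows", "payload": {
  "plan": "0.5 0 0 0.3 0 0 0; 0.5 0 0 0.2 0 0 0; 0.5 0 0 0.1 0 0 0; 0.5 0 0 0 0 0 0; 0.5 0 0 0 0 0 0"
}}

```text
t: 14.82
eef_pos: [0.5079, 0.2497, 0.0827]
ee_rot: [-1.571, -0.0, -1.742]
contact_force: [-5.8, 0.5, 9.1]
opening: 0.139
```

```bash
python3 -c "
from h import *
st();print(SF(np.array([state()['eef_pos']])))
c=camera('scene');crop(c,285,125,395,205,7,'a15.png')
c=camera('top');crop(c,120,200,220,285,7,'b15.png')"
```

```text
t 14.82 p [0.5079 0.2497 0.0827] rpy [-1.5715e+00 -2.0000e-04 -1.7424e+00] F [-5.8  0.5  9.1] M [0.19 1.47 0.03] open 0.139 q [ 0.33  0.51 -0.29  0.78  0.    2.07]
[[-21.0, 3.6]]
```

View pics/a15.png

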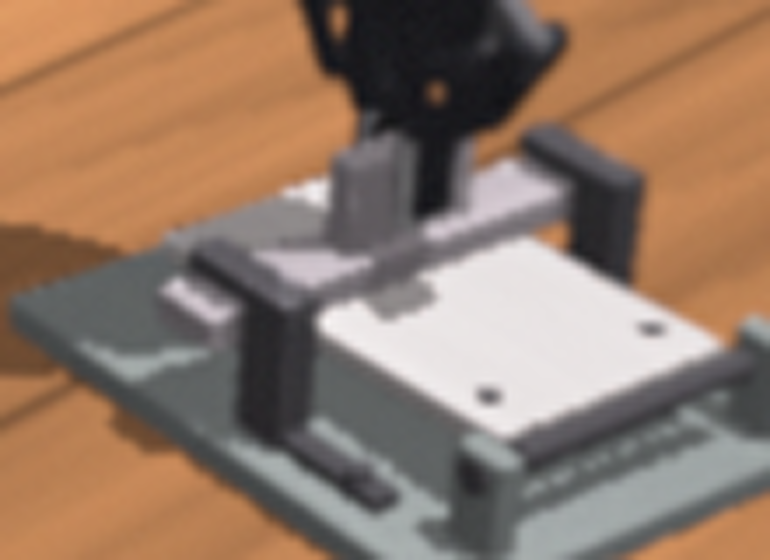

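View pics/b15.png

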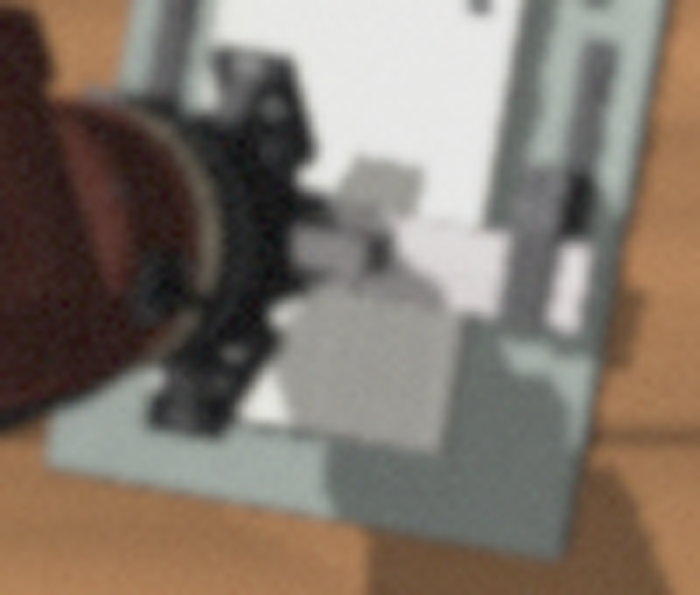

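```bash
python3 - <<'E'
from h import *
T=camera("top");S=camera("scene")
t=(120,200,7);s=(285,125,7)
print("T bar end",SF(onz(T,uv([(595,241),(580,333)],*t),.060)))
print("T lip -y",SF(onz(T,uv([(545,322),(503,315)],*t),.074)))
print("S bar -y end far/near",SF(onz(S,uv([(160,292),(210,325),(550,160+40)],*s),.060)))
print("S front top edge pts",SF(onz(S,uv([(330,290),(440,243),(560,195)],*s),.060)))
E
```

```text
T bar end [[-4.4, -97.9], [-37.6, -98.5]]
T lip -y [[-35.0, -88.4], [-35.1, -73.2]]
S bar -y end far/near [[-32.1, -101.1], [-4.1, -101.2], [-4.0, 62.2]]
S front top edge pts [[1.0, -50.4], [-2.5, 5.5], [-4.7, 68.1]]
```

Emit:
{"api": "send_rows", "payload": {
  "plan": "0.5 0 0 0.1 0 0 0; 0.5 0 0 0.1 0 0 0; 0.5 0 0 0 0 0 0; 0.5 0 0 0 0 0 0; 0.5 0 0 0 0 0 0"
}}

```text
t: 15.65
eef_pos: [0.5097, 0.2494, 0.0827]
ee_rot: [-1.572, -0.0, -1.742]
contact_force: [-7.0, 1.6, 9.1]
opening: 0.146
```

```bash
python3 -c "
from h import *
st();print(SF(np.array([state()['eef_pos']])))"
```

```text
t 15.65 p [0.5097 0.2494 0.0827] rpy [-1.5717e+00 -2.0000e-04 -1.7423e+00] F [-7.   1.6  9.1] M [0.22 1.58 0.06] open 0.146 q [ 0.33  0.51 -0.28  0.78  0.    2.07]
[[-19.2, 3.6]]
```

Emit:
{"api": "send_rows", "payload": {
  "plan": "0.5 0 0 0.1 0 0 0; 0.5 0 0 0 0 0 0; 0.5 0 0 0.05 0 0 0; 0.5 0 0 0 0 0 0; 0.5 0 0 0 0 0 0"
}}

```text
t: 16.27
eef_pos: [0.5102, 0.2493, 0.0826]
ee_rot: [-1.574, -0.0, -1.742]
contact_force: [-11.4, 1.6, 12.3]
opening: 0.141
```

```bash
python3 -c "
from h import *
st();print(SF(np.array([state()['eef_pos']])))"
```

```text
t 16.27 p [0.5102 0.2493 0.0826] rpy [-1.5736e+00 -1.0000e-04 -1.7421e+00] F [-11.4   1.6  12.3] M [ 0.42  2.35 -0.16] open 0.141 q [ 0.33  0.51 -0.28  0.78  0.    2.07]
[[-18.7, 3.7]]
```

It advanced only 0.5 mm of the 1.5 mm commanded and the force rose, so the bar has reached the posts. I'll ease back 2 mm and rise until it seats against the lips.

Emit:
{"api": "send_rows", "payload": {
  "plan": "0.5 0 0 -0.1 0 0 0; 0.5 0 -0.1 -0.1 0 0 0; 0.5 0 -0.1 0 0 0 0; 0.5 0 -0.1 0 0 0 0; 0.5 0 0 0 0 0 0"
}}

```text
t: 16.9
eef_pos: [0.51, 0.2493, 0.0857]
ee_rot: [-1.57, -0.0, -1.743]
contact_force: [-5.2, 0.4, 7.6]
opening: 0.145
```

```bash
python3 -c "
from h import *
st();print(SF(np.array([state()['eef_pos']])))"
```

```text
t 16.9 p [0.51   0.2493 0.0857] rpy [-1.5703e+00 -2.0000e-04 -1.7427e+00] F [-5.2  0.4  7.6] M [ 0.03  0.9  -0.05] open 0.145 q [ 0.33  0.51 -0.28  0.78 -0.    2.07]
[[-18.9, 3.6]]
```

Emit:
{"api": "send_rows", "payload": {
  "plan": "0.5 0 -0.05 0 0 0 0; 0.5 0 -0.05 0 0 0 0; 0.5 0 0 0 0 0 0; 0.5 0 0 0 0 0 0; 0.5 0 0 0 0 0 0"
}}

```text
t: 17.52
eef_pos: [0.51, 0.2494, 0.0863]
ee_rot: [-1.571, -0.0, -1.743]
contact_force: [-2.5, -1.0, 2.3]
opening: 0.142
```

```bash
python3 -c "
from h import *
st();print(SF(np.array([state()['eef_pos']])))
c=camera('scene');crop(c,285,125,395,205,7,'a16.png')"
```

```text
t 17.52 p [0.51   0.2494 0.0863] rpy [-1.5705e+00 -2.0000e-04 -1.7427e+00] F [-2.5 -1.   2.3] M [-0.12  0.5  -0.05] open 0.142 q [ 0.33  0.51 -0.28  0.78 -0.    2.07]
[[-18.9, 3.7]]
```

View pics/a16.png

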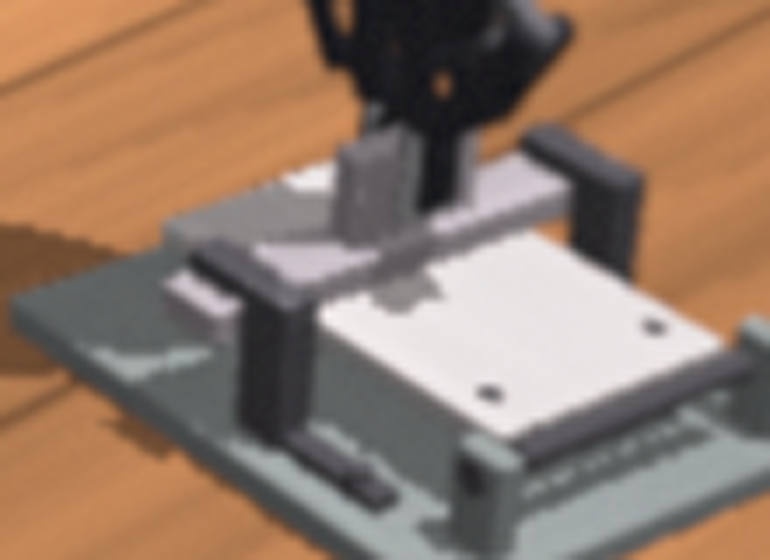

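Force fell sharply over the last 0.6 mm: the bar is seated against the lips. I'll release and rise straight up.

Emit:
{"api": "send_rows", "payload": {
  "plan": "1.8 0 0 0 0 0 0; 3 0 0 0 0 0 0; 4 0 0 0 0 0 0; 4 0 0 0 0 0 0; 4 0 -0.5 0 0 0 0"
}}

```text
t: 18.2
eef_pos: [0.5097, 0.2494, 0.0912]
ee_rot: [-1.571, -0.0, -1.743]
contact_force: [-0.0, -0.2, 0.1]
opening: 0.468
```

Emit:
{"api": "send_rows", "payload": {
  "plan": "4 0 -2 0 0 0 0; 4 0 -3 0 0 0 0; 4 0 -4 0 0 0 0; 4 0 -4 0 0 0 0; 4 -4 -2 0 0 0 0"
}}

```text
t: 18.82
eef_pos: [0.5177, 0.288, 0.2445]
ee_rot: [-1.568, 0.001, -1.745]
contact_force: [1.2, -0.0, -0.4]
opening: 0.469
```

Emit:
{"api": "send_rows", "payload": {
  "plan": "4 0 0 -5 0 0 0; 4 0 0 -5 0 0 0; 4 0 0 -5 0 0 0; 4 0 0 -3 0 0 0; 4 0 0 0 0 0 0"
}}

```text
t: 19.45
eef_pos: [0.3377, 0.3199, 0.242]
ee_rot: [-1.571, 0.0, -1.74]
contact_force: [0.5, 0.4, -0.3]
opening: 0.47
```

```bash
python3 -c "
from h import *
st()
c=camera('scene');crop(c,285,125,395,205,7,'a17.png');cv2.imwrite('pics/s17.png',c['img'][:,:,::-1])
c=camera('top');crop(c,110,165,230,290,5,'b17.png')"
```

```text
t 19.45 p [0.3377 0.3199 0.242 ] rpy [-1.5706e+00  4.0000e-04 -1.7403e+00] F [ 0.5  0.4 -0.3] M [ 0.   -0.02  0.01] open 0.47 q [ 0.6   0.18 -0.32  1.07  0.    2.34]
```

View pics/a17.png

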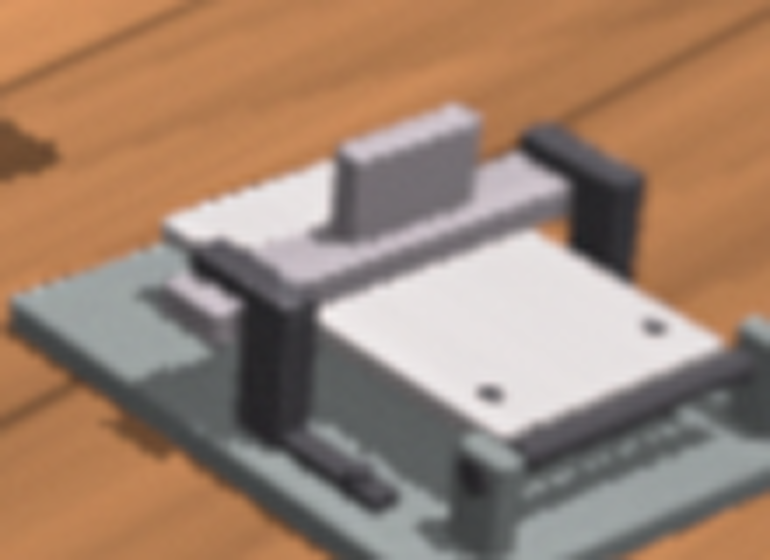

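View pics/b17.png

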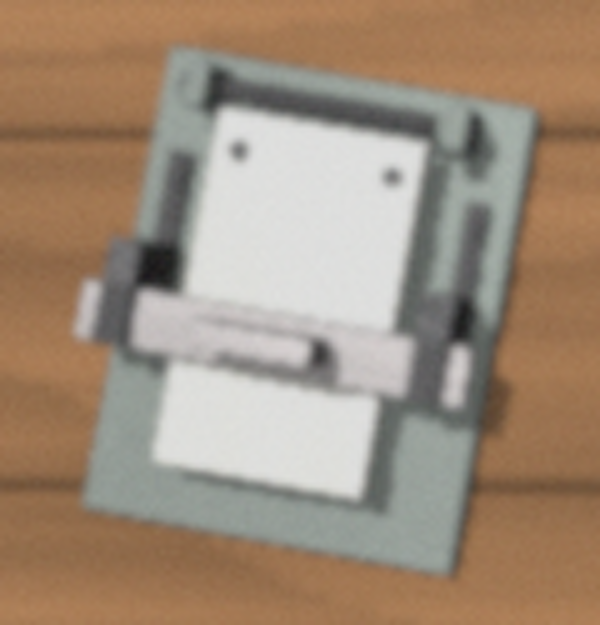

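View pics/s17.png

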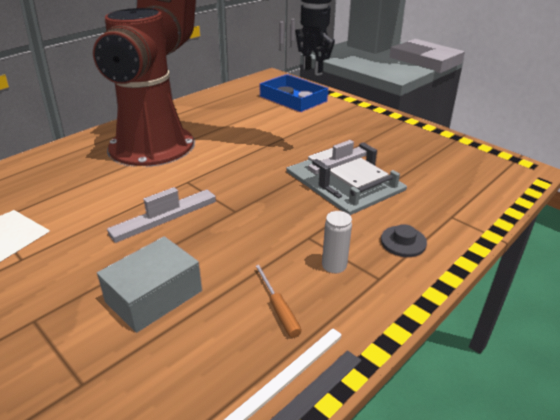

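The bar sits under both lips, from end (78,285)–(78,338) to end (472,345)–(463,408) in the top crop. The plate is flat and the bystanders haven't moved. One numeric check.

```bash
python3 - <<'E'
from h import *
T=camera("top");S=camera("scene")
P=onz(T,uv([(472,346),(463,409),(75,338),(84,280)],110,165,5),.064);print("bar",SF(P),SF(P.mean(0)[None]))
print("plate free edge @z=.05",SF(onz(T,uv([(152,462),(362,500)],110,165,5),.05)))
print("S plate far-left corner",SF(onz(S,uv([(163,222)],285,125,7),.05)))
print("S bar -y",SF(onz(S,uv([(165,284),(212,322)],285,125,7),.064)),"fin",SF(onz(S,uv([(336,150),(360,158),(480,117),(458,104)],285,125,7),.1)))
st()
E
```

```text
bar [[-4.0, -97.2], [-35.6, -98.4], [-35.1, 101.5], [-5.7, 102.6]] [[-20.1, 2.1]]
plate free edge @z=.05 [[-90.8, 56.0], [-90.7, -53.4]]
S plate far-left corner [[-86.1, -56.3]]
S bar -y [[-30.1, -100.7], [-0.1, -103.8]] fin [[-22.4, -31.1], [-12.9, -28.1], [-12.6, 29.6], [-24.9, 30.1]]
t 19.65 p [0.3403 0.3196 0.2415] rpy [-1.5702e+00  3.0000e-04 -1.7432e+00] F [ 0.2 -0.4  0.5] M [-0.01 -0.04  0.04] open 0.468 q [ 0.6   0.18 -0.31  1.07 -0.    2.34]
```

```bash
python3 -c "
from workcell import finish_job
print(finish_job())"
```

```text
the job is handed in; nothing more can be done
None
```

The plate is locked down level under the bar, and I handed the job in at about 19.7 s of the 51 s allowed. I drew the bar out of the rack by its free end, laid it flat on the bench and let go. I then took it by its handle, pressed the plate down in front of the hooks and slid the bar home until it touched the posts. Finally I let it rise against the lips and released it.

**Last checks**
- **Bar position:** in the top view the bar's middle is at x = -20.1 mm, y = +2.1 mm in the station frame. That view puts the plate itself about 1.3 mm to +y, so the true offset is under 1 mm.
- **Second view:** the scene camera puts the handle at y = 0, but reads x about 2 to 5 mm farther towards the hinge. It showed a similar bias on the fixed lips.
- **Plate:** its free edge measures x = -90.7 mm against -90 mm expected if level. I took the plate angle from this edge position and the pictures rather than measuring it directly.
- **Robot and bystanders:** the gripper is clear, with no contact force. By eye, the oil can, screwdriver and flange are where they were in the scene picture.

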